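Fish a dropped ring out from behind the winder guard

ROBOT

A 6-joint arm with a two-finger parallel gripper is mounted at the origin on the work surface. World frame = base frame: x ahead of the robot, y to its left, z up, the work surface at z = 0. Lengths are in mm, angles in rad, forces in N, time in s.
With the tool pointing down it reaches from about 300 to 950 mm from the base axis. Payload 3.1 kg.
Tool frame: the origin (TCP) lies midway between the tips of the shut fingers; the grasp point (between the pads) lies 19 mm behind it (ctrl.pinch_z is the distance from the TCP to the grasp point, in mm); z points along the fingers, y is the line along which they close (so a half turn about z gives the same grasp; the last joint's range is limited). The gripper opens to 85 mm and grips with 20 to 120 N. Pads are 22 mm wide; open, the fingers measure 114 mm over their backs; the gripper's body (76 mm by 85 mm) begins 54 mm behind the grasp point. The pads swing forward as they close: fully open they stand 13 mm farther back than shut.
Start: joints at [-1.417, 0.308, 1.634, -0, 1.2, -0.07], TCP at [138.682, -609.425, 231.272] pointing down, gripper open.
Joint ranges: [-3.06, 3.06], [-0.79, 1.96], [0.05, 2.63], [-1.19, 4.34], [0.05, 2.64], [-2.94, 2.94]. Speed limits (rad/s): [2.79, 2.79, 3.14, 3.14, 3.14, 3.14].

INTERFACE

Orientations are given as [roll, pitch, yaw] about the fixed x, y, z axes, in that order (R = Rz(yaw) Ry(pitch) Rx(roll)).
In Python, from plant import ctrl gives the robot as it stands.
- The arm moves only by the tool carry_out, never from a script. Its argument "commands" is text: rows parted by semicolons, each of 7 numbers parted by spaces: the shift along the tool's x, y, z in shares of 75 cm (1.0 is 75 cm), then the turn, a rotation vector about the tool's x, y, z in a scale on which 1.0 is 180 degrees, then the finger opening in mm, from 0 to 85.4. A call has 1 to 8 rows; each row is the pose to reach, as a shift and turn from the pose commanded when the call began, along the tool's axes at that moment; what a row does not reach only later rows make up. A row lasts 1/10 s, in which the tool goes at most 50 mm and 8.59 degrees, less where a joint would pass 70% of its speed; a pose out of reach is approached as far as the arm can. No shift or turn number may pass 1 either way. A call with a gripper value outside its range is refused whole. The fingers move at their own pace and stop on an object; "force" is the grip in N (left out, the last holds). Time passes only in rows, so rows that repeat a pose let the fingers close. It gives the time, the measured TCP pose, the force, the opening and the grip force at its end, in the units of the state.
- ctrl.read_state(): the state, without advancing time (a new reading comes with each control period).
- ctrl.capture(name): name is "side" or "top" or "wrist"; returns a dict with "image" (480x640x3 uint8, red, green, blue), "fx", "fy", "cx", "cy" (pixels), "rvec" (rotation vector, rad) and "tvec" (3), from world to camera coordinates, as OpenCV has them; the wrist camera has in their place "hand_eye" (4x4, takes a point from camera to tool coordinates, whose origin is the TCP and whose axes are the flange's). Camera axes: x right, y down, z forward; pixel columns grow to the right and rows downward; lengths in mm; the calibration is good to about 2 mm. A picture is of the moment at which its call begins: read the wrist's pose just before it. There is no depth.
- ctrl.finish_job(): hands the job in; it is judged then, once.
The state is a dict: "t": time; "joints": joint angles; "joint_velocities": joint speeds; "joint_torque": joint torques, N m; "ee_pos": TCP position; "tool_rot": TCP orientation; "force": force on the tool from outside, world axes, zero at the start; "moment": the same for the moment, N m; "grip_width": finger opening in mm; "grip_force": force on a finger pad.
Only numpy, scipy, OpenCV 4.12 (cv2) and the standard library are available. Lean on these libraries where they do the work, as an engineer would, in place of code of your own. Each camera call takes 0.05 s, during which the arm holds its last target. There are 200 camera calls.

TASK

A brass spacer ring has been dropped behind the fixed guard of the line winder. Take the hooked rod, reach in through the open mouth of the guard, let its point down into the ring's hole and draw the ring out along the base plate until it comes up against the stop bar: feel for the bar, as its setting differs every time, and hold the ring to it for a moment with a light but definite pull of about 8 N, never a hard one. Leave the ring lying out there in front of the guard and put the rod back on its wooden block the way it lay, without touching the ring with the gripper, leaning on the winder, or shifting the other things.

Things in the scene. Friction and masses are not known exactly. Their poses are not given: they have to be found in the camera images.
- winder: Line winder screwed to the bench: steel base plate 340 x 160 mm (x -120 to 220, y +-80), top at z = 6 mm; motor box 91 mm high from x = 134. Origin: on the bench under the middle of the guard's mouth. x points level into the guard, y across, z up. A clamped, rigid stop bar (10 mm thick, 150 long in y, 9 high, 14 at its end screws) lies across the plate, its face at x = -90 to -55 mm: not reported.
- guard: Wire cage fixed on the base plate, 130 mm deep (winder x 0 to 130 mm), 130 mm wide inside, bars on top and sides (gaps under 20 mm), top 91 mm above the bench. Mouth in the plane winder x = 0, open up to 67 mm above the bench. A 44 mm pulley inside at winder x 112 to 124 mm hangs down to 34 mm. Origin: plate's top, middle of the mouth; axes as the winder's.
- ring: Brass spacer ring, 44 mm outside, 20 mm hole, 7 mm thick, about 70 g, lying flat on the base plate behind the guard, its centre 50 to 78 mm behind the mouth plane at the start. Origin: centre of its underside. Drawn up against the stop bar its centre is 22 mm from the bar's face.
- hook: Hooked rod, about 150 g: wooden handle 100 x 20 x 28 mm (x, y, z); from its front a level steel rod 7 mm thick, axis 18 mm above the handle's underside, bent straight down at x = 175 mm into a round-ended 7 mm prong. Origin: centre of the handle's underside; x to the prong, z up. Balances about 18 mm ahead of it. Grip the handle's sides firmly (80 N up); it may tilt a little in the grip.
- hook_tip (a point): Lowest point of the hook's prong: 175 mm ahead of the hook's origin along x and 18 mm below the handle's underside.
- rest: Fixed wooden block 90 x 70 mm, 22 mm high, on which the hook's handle lies lengthwise (hook x along block x, origin over the block's middle within about 8 mm). Origin: centre of its underside; x is its long side.
- spool: Bystander: small aluminium line spool 48 mm across, 34 mm high, beside the winder. Origin: centre of underside.
- oil: Bystander: white oil bottle 34 mm across, 75 mm high, beside the winder. Origin: centre of underside.
- sleeve: Bystander: steel sleeve 30 mm across, 30 mm high, standing beside the winder. Origin: centre of underside.
Things that resemble listed ones, but are neither listed nor needed, are in the scene too. Of the things like the hook, leave any that is white; of the rest the larger one is meant.

How it is judged:
By the outcome, as a careful person would: the job done as asked, in the order asked, and still so for the second after the job is handed in, with the robot touching nothing.
It also fails if it takes over 58 s, if anything falls off the work surface, if the arm or the gripper's body presses on something with over 40 N, if the wrist force passes 120 N, or if a joint passes its speed limit or range.

## Working session

There is one attempt and no reset: what is moved stays moved. The work goes in short steps, Python scripts to look and compute and a tool call to move; the robot and the scene stay as the last step left them, time stands still between calls to the robot, and variables do not carry over. Pictures are saved under pics/ and viewed, at most 10 in all, crops included, and the job is handed in when it is done.

Besides the shell and the picture viewer there is one more tool, called after "Request:" in YAML: its name, and indented under it one key for each argument. carry_out: Moves the arm, as the interface text tells. Its arguments: {"type":"object","properties":{"commands":{"type":"string"},"force":{"type":"number"}},"required":["commands"]}

```bash
mkdir -p pics
cat > h.py <<'E'
import numpy as np,cv2,json
from plant import ctrl
from scipy.spatial.transform import Rotation as R
def cap(n,f=None):
    s=ctrl.read_state(); c=ctrl.capture(n)
    if n=="wrist":
        T=np.eye(4);T[:3,:3]=R.from_euler('xyz',s['tool_rot']).as_matrix();T[:3,3]=s['ee_pos']
        W=np.linalg.inv(T@np.array(c['hand_eye']))
    else:
        W=np.eye(4);W[:3,:3]=cv2.Rodrigues(np.array(c['rvec'],float))[0];W[:3,3]=np.ravel(c['tvec'])
    c['W']=W
    if f: cv2.imwrite(f,c['image'][:,:,::-1]); np.savez(f[:-4]+'.npz',W=W,k=[c['fx'],c['fy'],c['cx'],c['cy']],image=c['image'])
    return c
def load(f):
    d=np.load(f); k=d['k']; return dict(W=d['W'],fx=k[0],fy=k[1],cx=k[2],cy=k[3],image=d['image'])
def ray(c,u,v):
    W=c['W'];d=W[:3,:3].T@np.array([(u-c['cx'])/c['fx'],(v-c['cy'])/c['fy'],1]);return -W[:3,:3].T@W[:3,3],d
def onz(c,u,v,z):
    o,d=ray(c,u,v);return o+d*(z-o[2])/d[2]
def proj(c,p):
    q=c['W'][:3,:3]@np.array(p,float)+c['W'][:3,3];return np.array([c['fx']*q[0]/q[2]+c['cx'],c['fy']*q[1]/q[2]+c['cy']])
E
python3 - <<'E'
from h import *
for n in("top","side"):
    c=cap(n,f"pics/{n}.png");W=c['W'];print(n,c['fx'],-W[:3,:3].T@W[:3,3],W[2,:3])
s=ctrl.read_state();print(s['tool_rot'],s['t'],s['force'],s['grip_width'],ctrl.pinch_z)
E
```

```text
top 489.8664104931116 [376.10904687  91.50547665 943.86528462] [ 0.1380144   0.02552471 -0.99010126]
side 448.30282644126004 [ 339.27173507 -524.34185747  548.79477105] [ 0.19262455  0.77760801 -0.59851613]
[-3.13946671e+00 -1.52426651e-04  2.23794389e-01] 0.1 [0.69800434 0.38634879 0.11923925] 85.83593083770972 18.700000000000003
```

View pics/top.png

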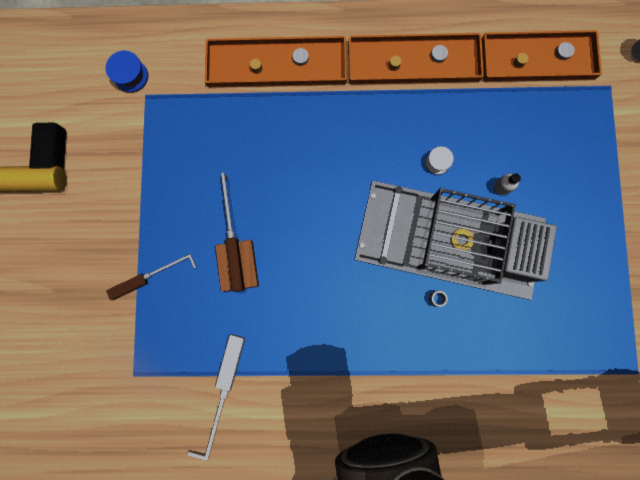

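View pics/side.png

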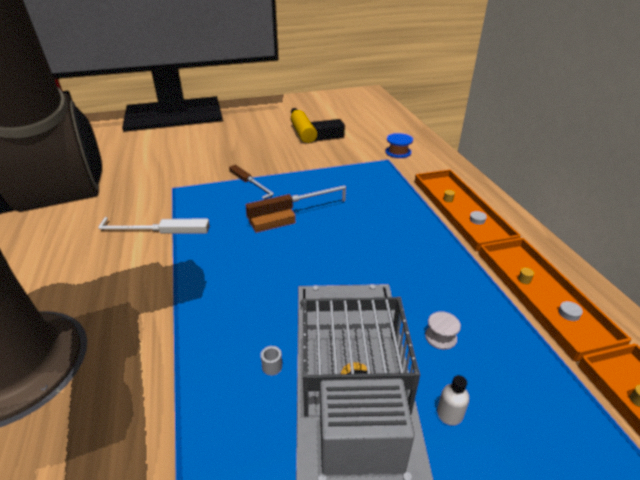

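Top view: things like the hook are the small brown one at (127,287), the white one at (230,365), and the large brown one lying on the block at (235,262) with its prong at (223,176). I choose the last. The ring is at (462,238), the stop bar at about (392,225), the guard's mouth at about (432,222), the spool at (440,160), the oil at (510,183) and the sleeve at (439,298).

Run:
```python
from h import *
c=load('pics/top.npz');I=c['image']
a=cv2.resize(I[165:300,190:275],None,fx=4.4,fy=4.4,interpolation=cv2.INTER_CUBIC)
b=cv2.resize(I[170:305,350:450+110],None,fx=2,fy=2,interpolation=cv2.INTER_CUBIC)
H=max(a.shape[0],b.shape[0]);o=np.zeros((H,a.shape[1]+b.shape[1],3),np.uint8);o[:a.shape[0],:a.shape[1]]=a;o[:b.shape[0],a.shape[1]:]=b
print(o.shape,a.shape);cv2.imwrite('pics/crop1.png',o[:,:,::-1])
for n,u,v,z in [('plateNL',373,181,6),('plateFL',357,261,6),('plateNR',532,297,6),('ring',462,238,13),('tip',223,174,40),('handleback',237,290,50),('handlefront',232,237,50),('base',390,470,0),('sleeve',439,298,30),('spool',440,160,34),('matTL',147,95,0),('matBR',634,376,0)]:
    print(n,onz(c,u,v,z).round(1))
```

```text
(594, 794, 3) (594, 374, 3)
plateNL [609.    8.2   6. ]
plateFL [452.6  42.3   6. ]
plateNR [ 381.6 -284.4    6. ]
ring [ 493.8 -157.4   13. ]
tip [618.4 295.9  40. ]
handleback [398.2 263.9  50. ]
handlefront [495.8 274.6  50. ]
base [ 72.1 -10.7   0. ]
sleeve [ 381.  -105.6   30. ]
spool [ 641.2 -117.4   34. ]
matTL [797.5 464.5   0. ]
matBR [ 236.1 -462.6    0. ]
```

View pics/crop1.png

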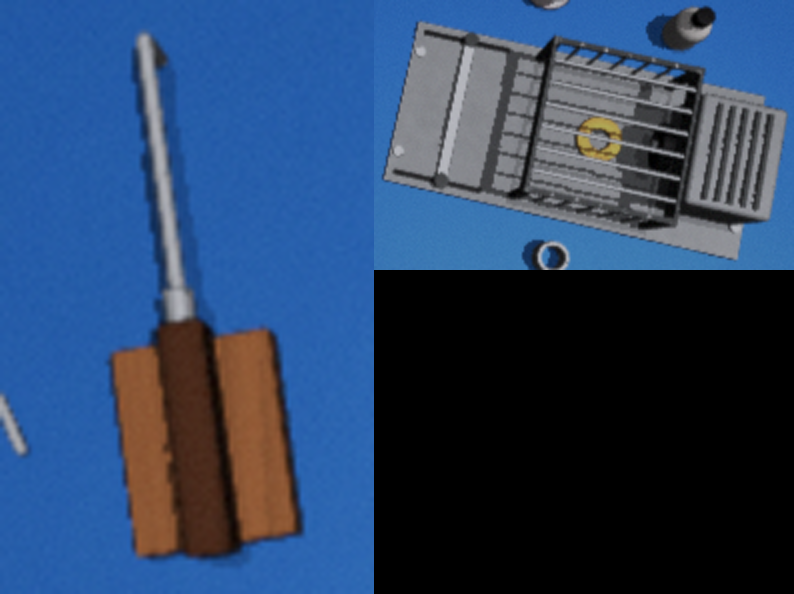

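The crop confirms the choice: the large dark-brown handle on its block, with a round rod ending in a prong at the top. Next I go over the winder, turning the wrist on the way, for a closer look.

Units first: shifts go in shares of 75 cm and turns go in shares of 180 degrees. So 467 mm / 750 = 0.6227, -427 mm / 750 = -0.5693, -64 degrees / 180 = -0.3556.

Request:
carry_out:
  commands: "0.6227 -0.5693 -0.1333 0 0 -0.3556 85;0.6227 -0.5693 -0.1333 0 0 -0.3556 85;0.6227 -0.5693 -0.1333 0 0 -0.3556 85;0.6227 -0.5693 -0.1333 0 0 -0.3556 85;0.6227 -0.5693 -0.1333 0 0 -0.3556 85;0.6227 -0.5693 -0.1333 0 0 -0.3556 85;0.6227 -0.5693 -0.1333 0 0 -0.3556 85;0.6227 -0.5693 -0.1333 0 0 -0.3556 85"

```text
t: 0.9
ee_pos: [364.3, -282.8, 293.7]
tool_rot: [-3.141, -0.0, 1.344]
force: [1.4, -0.5, 0.2]
grip_width: 85.1
grip_force: 0.0
```

```bash
cat > go.py <<'E'
import sys
from h import *
# usage: go.py x y z yaw -> shift/turn in the present tool frame
s=ctrl.read_state();r0=R.from_euler('xyz',s['tool_rot']);t=[float(a) for a in sys.argv[1:5]]
r1=R.from_euler('xyz',[np.pi,0,t[3]])
print('t',s['t'],'pos',np.round(s['ee_pos'],1),'rot',np.round(s['tool_rot'],3),'q',np.round(s['joints'],2),'F',np.round(s['force'],2),'w',round(s['grip_width'],1))
print('shift',np.round(r0.inv().apply(np.array(t[:3])-s['ee_pos']),1),'turn',np.round(np.degrees((r0.inv()*r1).as_rotvec()),2))
E
python3 go.py 500 -90 331 1.35
```

```text
t 0.9 pos [ 364.3 -282.8  293.7] rot [-3.141 -0.     1.344] q [-0.75 -0.07  1.93  0.    1.28 -0.53] F [ 1.41 -0.51  0.21] w 85.1
shift [218.3  89.  -37.2] turn [-0.01 -0.01 -0.32]
```

Scaled: 203 mm / 750 = 0.2707, 83 mm / 750 = 0.1107.

Request:
carry_out:
  commands: "0.2707 0.1107 -0.0453 0 0 0 85;0.2707 0.1107 -0.0453 0 0 0 85;0.2707 0.1107 -0.0453 0 0 0 85;0.2707 0.1107 -0.0453 0 0 0 85;0.2707 0.1107 -0.0453 0 0 0 85;0.2707 0.1107 -0.0453 0 0 0 85;0.2707 0.1107 -0.0453 0 0 0 85"

```text
t: 1.6
ee_pos: [490.5, -105.8, 327.1]
tool_rot: [-3.14, 0.001, 1.342]
force: [0.6, -0.1, -0.9]
grip_width: 85.0
grip_force: 0.0
```

Run:
```python
from h import *
c=cap('wrist','pics/w1.png');print(c['hand_eye'],c['fx'],ctrl.read_state()['ee_pos'])
```

```text
[[-1.52537617e-03 -9.45689708e-01 -3.25067146e-01  8.41478801e+01]
 [ 9.99998831e-01 -1.40765400e-03 -5.97324226e-04  1.17535579e-01]
 [ 1.07301303e-04 -3.25067677e-01  9.45690750e-01 -1.41796159e+02]
 [ 0.00000000e+00  0.00000000e+00  0.00000000e+00  1.00000000e+00]] 369.43089081932544 [ 490.13203499 -106.37508213  326.99846678]
```

View pics/w1.png

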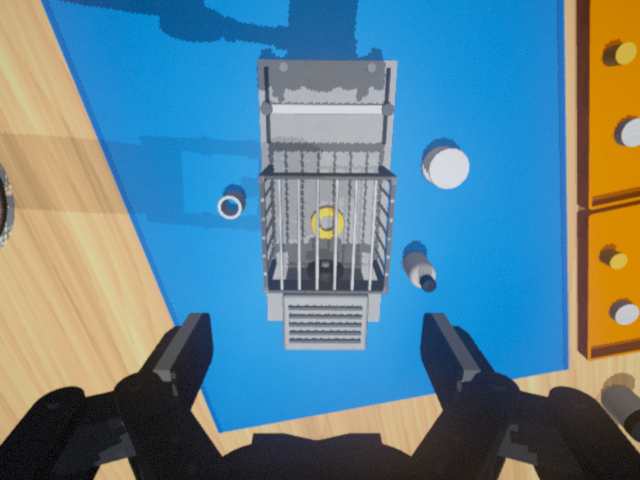

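Wrist view: plate front corners at (260,61) and (397,61), stop bar at v≈109, guard front top at (262,177) to (395,177), ring at (327,221) behind the bars, sleeve at (231,206), spool at (446,167) and oil at (422,275).

Run:
```python
from h import *
for f in('w1','top'):
    c=load(f'pics/{f}.npz');I=c['image'];h=cv2.cvtColor(I,cv2.COLOR_RGB2HSV)
    x0,y0,x1,y1=(290,195,365,250) if f=='w1' else (445,222,482,256)
    m=cv2.inRange(h,(18,110,80),(35,255,255));M=np.zeros_like(m);M[y0:y1,x0:x1]=m[y0:y1,x0:x1]
    p=cv2.findNonZero(M);(e,r)=cv2.minEnclosingCircle(p);P=onz(c,*e,12);Q=onz(c,e[0]+r,e[1],12)
    print(f,'ring px',np.round(e,1),'r',round(r,1),'world',P.round(1),'radius mm',np.linalg.norm(Q-P).round(1),'bbox',cv2.boundingRect(p))
    if f=='w1':
        # plate sides: rows 75-165, grey (low sat) extents
        pts=[]
        S=(h[:,:,1]<70)&(h[:,:,2]>30)
        Lp=[];Rp=[]
        for v in range(66,165,4):
            if 95<v<120: continue
            row=np.where(S[v,245:412])[0]
            Lp.append(onz(c,245+row[0],v,6)[:2]);Rp.append(onz(c,245+row[-1]+1,v,6)[:2])
        Lp,Rp=np.array(Lp),np.array(Rp)
        for n,A in(('L',Lp),('R',Rp)):
            l=cv2.fitLine(A.astype(np.float32),cv2.DIST_HUBER,0,.01,.01).ravel();print(n,l.round(3),'deg',np.degrees(np.arctan2(l[1],l[0])).round(2))
        fr=[]
        for u in range(268,392,6):
            col=np.where(S[45:80,u])[0]
            if len(col):fr.append(onz(c,u,45+col[0],6)[:2])
        fr=np.array(fr);l=cv2.fitLine(fr.astype(np.float32),cv2.DIST_HUBER,0,.01,.01).ravel();print('front',l.round(3),np.degrees(np.arctan2(l[1],l[0])).round(2),fr[0],fr[-1])
        for n,u,v,z in[('cL',260,61,6),('cR',397,61,6),('gL',262,177,91),('gR',395,177,91),('barL',272,114,15),('barR',382,114,15)]:print(n,onz(c,u,v,z).round(1))
```

```text
w1 ring px [327.  222.8] r 16.3 world [ 492.2 -157.1   12. ] radius mm 21.0 bbox (311, 207, 33, 32)
L [ 2.34000e-01  9.72000e-01  4.43079e+02 -1.32170e+01] deg 76.48
R [ 2.34000e-01  9.72000e-01  5.98835e+02 -4.40750e+01] deg 76.46
front [ 9.71000e-01 -2.38000e-01  5.19726e+02  3.16450e+01] -13.75 [468.76579584  44.01221687] [601.14515607  11.92690487]
cL [459.6  45.1   6. ]
cR [611.1   9.6   6. ]
gL [441.2 -71.4  91. ]
gR [ 573.5 -102.4   91. ]
barL [458.8 -13.2  15. ]
barR [583.3 -42.3  15. ]
top ring px [462.2 239.5] r 11.3 world [ 491.1 -158.    12. ] radius mm 21.4 bbox (451, 229, 23, 21)
```

```bash
python3 go.py 455 270 260 3.00
```

```text
t 1.65 pos [ 490.1 -106.4  327. ] rot [-3.140e+00  1.000e-03  1.341e+00] q [-0.3  -0.01  1.8  -0.    1.35 -0.07] F [-0.2  -0.75 -0.89] w 84.9
shift [ 358.5 -119.9   67. ] turn [-1.000e-01 -5.000e-02 -9.506e+01]
```

Scaled: 358 mm / 750 = 0.4773, -120 mm / 750 = -0.16, -110 degrees / 180 = -0.6111.

Request:
carry_out:
  commands: "0.4773 -0.16 0.0893 0 0 -0.6111 85;0.4773 -0.16 0.0893 0 0 -0.6111 85;0.4773 -0.16 0.0893 0 0 -0.6111 85;0.4773 -0.16 0.0893 0 0 -0.6111 85;0.4773 -0.16 0.0893 0 0 -0.6111 85;0.4773 -0.16 0.0893 0 0 -0.6111 85;0.4773 -0.16 0.0893 0 0 -0.6111 85;0.4773 -0.16 0.0893 0 0 -0.6111 85"

```text
t: 2.45
ee_pos: [454.9, 270.8, 259.7]
tool_rot: [-3.141, -0.001, 2.546]
force: [0.6, 0.3, 0.8]
grip_width: 84.9
grip_force: 0.0
```

```bash
python3 go.py 455 270 260 3.27
```

```text
t 2.45 pos [454.9 270.8 259.7] rot [-3.141e+00 -1.000e-03  2.546e+00] q [ 0.45  0.1   1.83  0.    1.22 -0.52] F [0.55 0.29 0.85] w 84.9
shift [-0.5 -0.6 -0.3] turn [-3.000e-02 -6.000e-02 -4.147e+01]
```

Scaled: -41 degrees / 180 = -0.2278.

Request:
carry_out:
  commands: "0 0 0 0 0 -0.2278 85;0 0 0 0 0 -0.2278 85;0 0 0 0 0 -0.2278 85;0 0 0 0 0 -0.2278 85;0 0 0 0 0 -0.2278 85;0 0 0 0 0 -0.2278 85;0 0 0 0 0 -0.2278 85"

```text
t: 3.15
ee_pos: [455.9, 268.6, 260.4]
tool_rot: [-3.141, -0.001, -3.031]
force: [0.7, 0.3, 0.5]
grip_width: 85.1
grip_force: 0.0
```

Run:
```python
from h import *
c=cap('wrist','pics/w2.png')
```

```text
(no output)
```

View pics/w2.png

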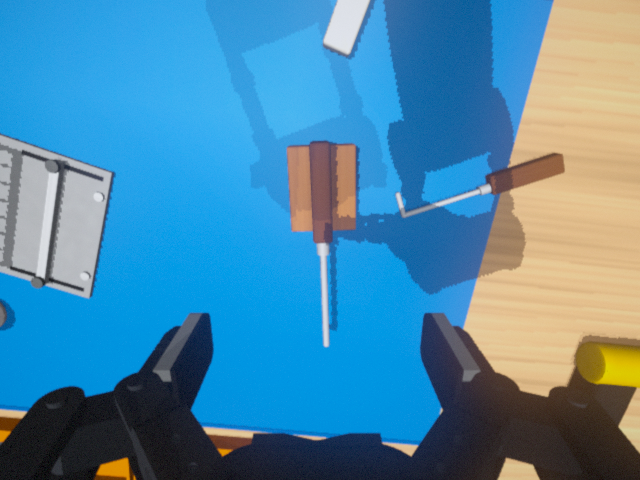

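The hook on its block: handle from (320,142) to (322,242), rod end at (326,345). The small brown one is at (525,173) and the white one at (348,25), both clear of it.

Run:
```python
from h import *
c=load('pics/w2.npz');I=c['image'];h=cv2.cvtColor(I,cv2.COLOR_RGB2HSV)
B=np.zeros(h.shape[:2],bool);B[135:250,280:365]=True
wood=((h[:,:,0]<20)|(h[:,:,0]>170))&(h[:,:,1]>80)&B
V=h[:,:,2];hd=wood&(V<135);print('V',V[180,285:362:4])
def top(m,z):
    m=cv2.morphologyEx(m.astype(np.uint8),cv2.MORPH_OPEN,np.ones((5,5)));ct=max(cv2.findContours(m,0,2)[0],key=cv2.contourArea)
    w=np.array([onz(c,*p[0],z)[:2] for p in ct],np.float32);return cv2.minAreaRect(w),cv2.boundingRect(ct)
print('handle',top(hd,48));print('block',top(wood,22))
# rod centre line, light grey, rows 255-345
rod=(h[:,:,1]<90)&(V>110);P=[]
for v in range(256,346,4):
    r=np.where(rod[v,305:345])[0]
    if len(r):P.append(onz(c,305+(r[0]+r[-1])/2,v,42)[:2])
P=np.array(P);l=cv2.fitLine(P.astype(np.float32),cv2.DIST_HUBER,0,.01,.01).ravel();print('rod',l.round(3),np.degrees(np.arctan2(l[1],l[0])),P[0],P[-1])
r=np.where(rod[300:360,320:333].any(1))[0];print('end row',300+r[-1],onz(c,326.5,300+r[-1]+1,42))
```

```text
V [218 173 184 182 191 193 177 124 133 127 126 104 111 139 187 185 185 184
 142 216]Traceback (most recent call last):
  File "<stdin>", line 9, in <module>
  File "<stdin>", line 7, in top
ValueError: max() iterable argument is empty
```

Run:
```python
from h import *
c=load('pics/w2.npz');I=cv2.medianBlur(c['image'],5);h=cv2.cvtColor(I,cv2.COLOR_RGB2HSV)
r=I[:,:,0].astype(int);b=I[:,:,2].astype(int)
print('R',r[180,285:362:4],'B',b[180,285:362:4])
wood=np.zeros(r.shape,bool);wood[135:250,280:365]=(r>b+15)[135:250,280:365]
hd=wood&(r<150)
def top(m,z):
    m=cv2.morphologyEx(m.astype(np.uint8),cv2.MORPH_OPEN,np.ones((5,5)));ct=max(cv2.findContours(m,0,2)[0],key=cv2.contourArea)
    w=np.array([onz(c,*p[0],z)[:2] for p in ct],np.float32);return cv2.minAreaRect(w),cv2.boundingRect(ct)
print('handle',top(hd,48));print('block',top(wood,22))
V=h[:,:,2]
rod=(h[:,:,1]<110)&(V>100);P=[]
for v in range(256,346,4):
    q=np.where(rod[v,305:345])[0]
    if len(q):P.append(onz(c,305+(q[0]+q[-1])/2,v,42)[:2])
P=np.array(P);l=cv2.fitLine(P.astype(np.float32),cv2.DIST_HUBER,0,.01,.01).ravel();print('rod',l.round(3),np.degrees(np.arctan2(l[1],l[0])),P[0],P[-1])
q=np.where(rod[300:360,322:331].any(1))[0];print('end row',300+q[-1],onz(c,326.5,300+q[-1]+1,42))
```

```text
R [ 53 173 186 183 191 190 176 124 130 128 125 104 111 139 187 186 185 183
  55  53] B [219 118 110 108 108 106 100  91  90  89  88  84  84  90  99  99 100 100
 143 216]
handle (((444.62286376953125, 282.24273681640625), (95.6857681274414, 41.638763427734375), 10.440808296203613), (309, 144, 46, 98))
block (((451.7274475097656, 274.30352783203125), (102.66494750976562, 68.47480773925781), 8.181812286376953), (287, 144, 69, 98))
rod [9.89000e-01 1.47000e-01 5.64128e+02 2.89334e+02] 8.455732 [512.3500567  281.30537753] [618.85776682 297.55472549]
end row 346 [622.78053207 298.59329232  42.        ]
```

```bash
python3 go.py 464 275 24 -2.994
python3 - <<'E'
from h import *
c=load('pics/w2.npz')
for x in(-50,50):
    for z in (50,):
        p=np.array([446.2,272.4,z])+x*np.array([.989,.147,0]);print(x,proj(c,p).round(1))
E
```

```text
t 3.2 pos [455.8 268.9 260.5] rot [-3.141 -0.    -3.03 ] q [ 0.45  0.1   1.83 -0.    1.22 -1.23] F [-0.36  0.61  0.38] w 85.1
shift [ -8.9   5.3 236.5] turn [-0.02 -0.02 -2.09]
-50 [319.4 141.4]
50 [323.  243.4]
```

Scaled: 236 mm / 750 = 0.3147, 232 mm / 750 = 0.3093, -2.1 degrees / 180 = -0.0117.

Request:
carry_out:
  commands: "-0.012 0.0067 0.0667 0 0 -0.0117 85;-0.012 0.0067 0.1333 0 0 -0.0117 85;-0.012 0.0067 0.2 0 0 -0.0117 85;-0.012 0.0067 0.26 0 0 -0.0117 85;-0.012 0.0067 0.2933 0 0 -0.0117 60;-0.012 0.0067 0.3093 0 0 -0.0117 45;-0.012 0.0067 0.3147 0 0 -0.0117 40;-0.012 0.0067 0.3147 0 0 -0.0117 40"
  force: 90

```text
t: 4.0
ee_pos: [464.9, 276.2, 25.4]
tool_rot: [3.141, 0.001, -2.991]
force: [0.1, -0.2, 0.1]
grip_width: 40.3
grip_force: 0.0
```

```bash
python3 go.py 464 275 24 -2.994
```

```text
t 4.0 pos [464.9 276.2  25.4] rot [ 3.141e+00  1.000e-03 -2.991e+00] q [ 0.46  0.44  1.95 -0.    0.75 -1.27] F [ 0.15 -0.22  0.14] w 40.3
shift [ 1.1 -1.   1.4] turn [0.02 0.07 0.18]
```

Scaled: -1 mm / 750 = -0.0013.

Request:
carry_out:
  commands: "0 -0.0013 0.0013 0 0 0 30;0 -0.0013 0.0013 0 0 0 10;0 -0.0013 0.0013 0 0 0 10;0 -0.0013 0.0013 0 0 0 10;0 -0.0013 0.0013 0 0 0 10;0 -0.0013 0.0013 0 0 0 10;0 -0.0013 0.0013 0 0 0 10;0 -0.0013 0.0013 0 0 0 10"
  force: 90

```text
t: 4.8
ee_pos: [466.0, 275.7, 25.8]
tool_rot: [3.141, 0.004, -2.99]
force: [-0.5, -0.6, 6.6]
grip_width: 18.0
grip_force: 90.0
```

```bash
python3 go.py 464 275 24 -2.994
```

```text
t 4.8 pos [466.  275.7  25.8] rot [ 3.141  0.004 -2.99 ] q [ 0.45  0.44  1.95 -0.    0.75 -1.27] F [-0.53 -0.55  6.59] w 18.0
shift [ 2.  -0.4  1.8] turn [0.06 0.21 0.21]
```

Scaled: -110 mm / 750 = -0.1467, -80 mm / 750 = -0.1067.

Request:
carry_out:
  commands: "0 0 -0.02 0 0 0 10;0 0 -0.0533 0 0 0 10;0 0 -0.1067 0 0 0 10;0 0 -0.1467 0 0 0 10;0 0 -0.1467 0 0 0 10;0 0 -0.1467 0 0 0 10"

```text
t: 5.4
ee_pos: [464.3, 275.0, 134.8]
tool_rot: [3.141, 0.002, -2.99]
force: [0.1, 0.3, -2.2]
grip_width: 18.6
grip_force: 89.1
```

```bash
python3 go.py 551.7 90.8 130 1.335;python3 - <<'E'
from h import *
cap('wrist','pics/w3.png')
c=cap('side','pics/s3.png')
s=ctrl.read_state();r=R.from_euler('xyz',s['tool_rot']);print(np.round(s['ee_pos'],1))
for z in(22,0,-10):
  print(z,[proj(load('pics/'+n+'.npz'),s['ee_pos']+r.apply([-155,0,z])).round(1) for n in('w3','s3')])
a=np.load('pics/w3.npz')['image'];b=np.load('pics/s3.npz')['image'][100:340,180:500]
o=np.zeros((480,800,3),np.uint8);o[:,:400]=a[:,120:520];o[:300,400:]=cv2.resize(b,(400,300));cv2.imwrite('pics/v3.png',o[:,:,::-1])
E
```

```text
t 5.4 pos [464.3 275.  134.8] rot [ 3.141e+00  2.000e-03 -2.990e+00] q [ 0.45  0.26  1.91  0.    0.97 -1.27] F [ 0.06  0.26 -2.22] w 18.6
shift [ -58.5 -195.3    4.8] turn [1.1000e-01 3.0000e-02 1.1219e+02]
[462.6 274.2 132.4]
22 [array([315.4, 507.1]), array([343.3, 158.9])]
0 [array([315.3, 545.6]), array([343.7, 149.4])]
-10 [array([315.3, 565.7]), array([343.9, 145. ])]
```

View pics/v3.png

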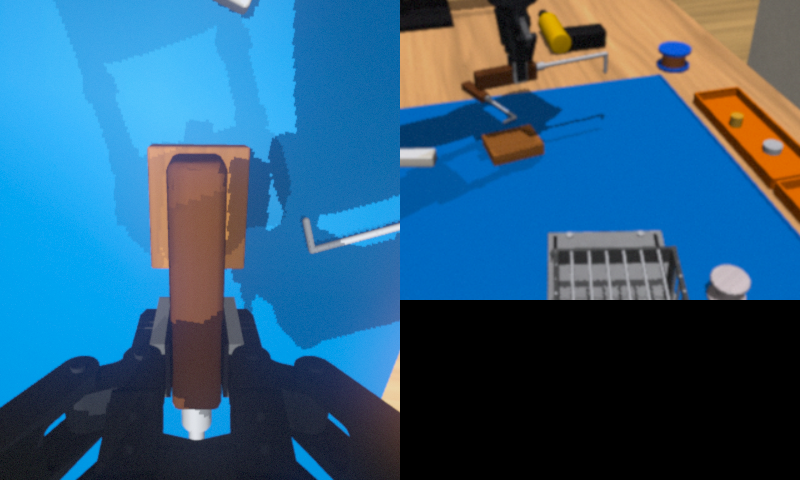

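The side view shows the hook held level, its tip at about (345,156), against a predicted (343,159). The block stays put. Next is the approach.

Scaled: -196 mm / 750 = -0.2613, -59 mm / 750 = -0.0787, 112 degrees / 180 = 0.6222.

Request:
carry_out:
  commands: "-0.0787 -0.2613 0.0067 0 0 0.6222 10;-0.0787 -0.2613 0.0067 0 0 0.6222 10;-0.0787 -0.2613 0.0067 0 0 0.6222 10;-0.0787 -0.2613 0.0067 0 0 0.6222 10;-0.0787 -0.2613 0.0067 0 0 0.6222 10;-0.0787 -0.2613 0.0067 0 0 0.6222 10;-0.0787 -0.2613 0.0067 0 0 0.6222 10;-0.0787 -0.2613 0.0067 0 0 0.6222 10"

```text
t: 6.3
ee_pos: [550.1, 89.5, 126.1]
tool_rot: [-3.137, -0.002, 2.086]
force: [-0.2, -0.0, -1.9]
grip_width: 18.3
grip_force: 89.2
```

```bash
python3 go.py 551.7 90.8 130 1.335
```

```text
t 6.3 pos [550.1  89.5 126.1] rot [-3.137e+00 -2.000e-03  2.086e+00] q [ 0.08  0.31  1.87  0.    0.97 -0.43] F [-0.17 -0.   -1.88] w 18.3
shift [ 0.4  2.  -3.9] turn [-3.100e-01 -2.000e-02  4.303e+01]
```

Scaled: 60 mm / 750 = 0.08, 50 mm / 750 = 0.0667, 43 degrees / 180 = 0.2389.

Request:
carry_out:
  commands: "0 0.0027 0 0 0 0.2389 10;0 0.0027 0 0 0 0.2389 10;0 0.0027 0 0 0 0.2389 10;0 0.0027 0 0 0 0.2389 10;0 0.0027 0.0267 0 0 0.2389 10;0 0.0027 0.0667 0 0 0.2389 10;0 0.0027 0.08 0 0 0.2389 10;0 0.0027 0.08 0 0 0.2389 10"

```text
t: 7.1
ee_pos: [550.2, 90.8, 65.1]
tool_rot: [-3.134, 0.003, 1.343]
force: [-0.2, 0.1, -2.6]
grip_width: 18.2
grip_force: 89.2
```

```bash
python3 go.py 551.7 90.8 68 1.335
python3 - <<'E'
from h import *
c=cap('side','pics/s4.png');t=cap('top','pics/t4.png');s=ctrl.read_state();r=R.from_euler('xyz',s['tool_rot'])
print(np.round(s['ee_pos'],1),s['tool_rot'])
for z in(22,-14):
  p=s['ee_pos']+r.apply([-155,0,z]);print(z,p.round(1),proj(c,p).round(1),proj(t,p).round(1))
u,v=proj(c,s['ee_pos']+r.apply([-120,0,0])).astype(int);print(u,v)
a=cv2.resize(c['image'][v-80:v+70,u-65:u+65],None,fx=4,fy=4)[:600];
u2,v2=proj(t,s['ee_pos']+r.apply([-120,0,0])).astype(int);print(u2,v2)
b=cv2.resize(t['image'][v2-50:v2+50,u2-35:u2+35],None,fx=4,fy=4)
o=np.zeros((600,800,3),np.uint8);o[:,:520]=a;o[:400,520:800]=b;cv2.imwrite('pics/v4.png',o[:,:,::-1])
E
```

```text
t 7.1 pos [550.2  90.8  65.1] rot [-3.134e+00  3.000e-03  1.343e+00] q [0.09 0.4  1.89 0.   0.86 0.31] F [-0.15  0.11 -2.62] w 18.2
shift [ 0.4  1.4 -2.9] turn [-0.46  0.15  0.45]
[553.6  91.   68.3] [-3.14046399e+00  3.51438389e-04  1.34267750e+00]
22 [518.5 -60.   46.4] [352.3 305.4] [412.9 223. ]
-14 [518.5 -59.9  82.4] [353.4 288.4] [416.3 219.8]
350 279
395 216
```

View pics/v4.png

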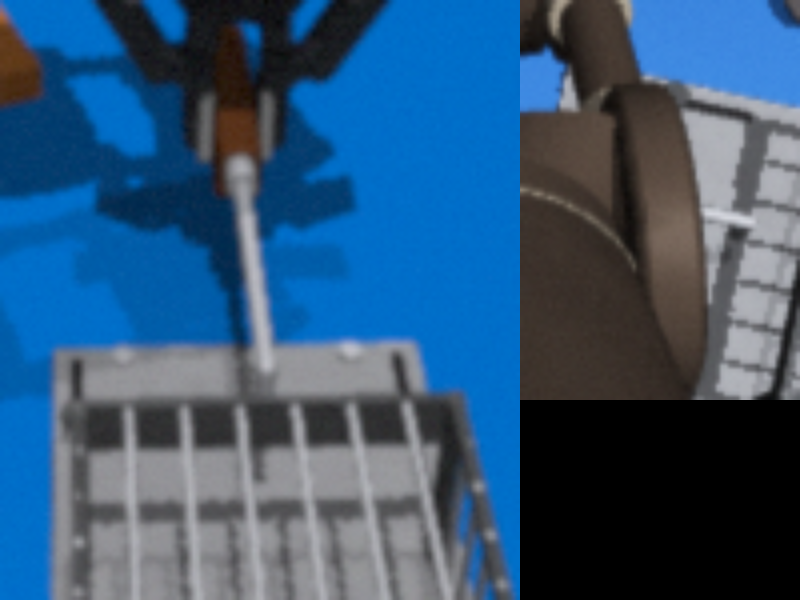

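Both views show the prong tip about 2.5 mm toward −y of the nominal, which is nearly the ring's y. Now I lower it to passing height in front of the mouth.

Scaled: 24 mm / 750 = 0.032, 15 mm / 750 = 0.02.

Request:
carry_out:
  commands: "0 0 0.02 0 0 0 10;0 0 0.032 0 0 0 10;0 0 0.032 0 0 0 10;0 0 0.032 0 0 0 10;0 0 0.032 0 0 0 10"

```text
t: 7.7
ee_pos: [554.2, 91.1, 45.1]
tool_rot: [3.141, -0.0, 1.343]
force: [0.8, -0.3, -2.3]
grip_width: 18.2
grip_force: 89.2
```

```bash
python3 go.py 553.6 91 42 1.335
python3 - <<'E'
from h import *
c=cap('side','pics/s5.png')
a=cv2.resize(c['image'][250:350,280:430],None,fx=5,fy=5)
s=ctrl.read_state();r=R.from_euler('xyz',s['tool_rot'])
for z in(22,-14): p=s['ee_pos']+r.apply([-155,0,z]);print(p.round(1),(proj(c,p)-[280,250])*5)
cv2.imwrite('pics/v5.png',a[:,:,::-1])
E
```

```text
t 7.7 pos [554.2  91.1  45.1] rot [ 3.141 -0.     1.343] q [0.09 0.44 1.9  0.   0.81 0.31] F [ 0.76 -0.32 -2.29] w 18.2
shift [-0.3 -0.6  3.1] turn [ 0.04 -0.01  0.43]
[519.3 -59.9  23.1] [360.62834738 328.37520745]
[519.3 -59.9  59.1] [365.5817754  246.85508404]
```

View pics/v5.png

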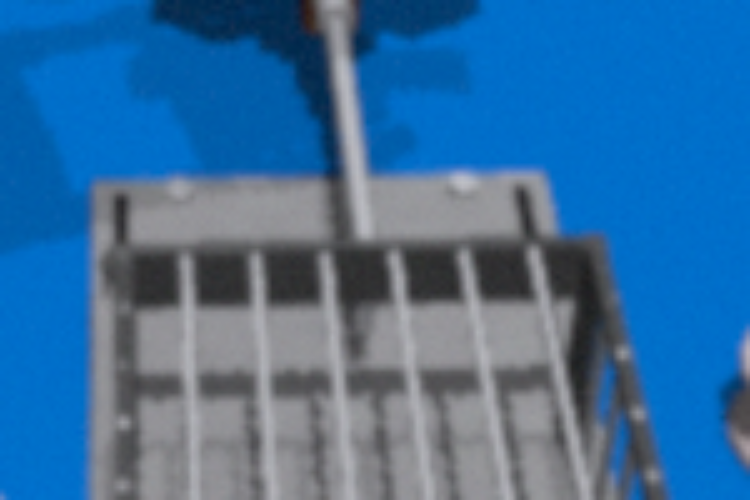

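The prong is mostly hidden by the guard's front frame. I check the tip height numerically on the clear earlier side picture (s3), where the prong stood against the mat.

Run:
```python
from h import *
c=load('pics/s3.npz');I=c['image'];h=cv2.cvtColor(I,cv2.COLOR_RGB2HSV)
e=np.array([462.6,274.2,132.4]);r=R.from_euler('xyz',[3.141,.002,-2.99])
for x in(-30,-60,-90,-120,-155):
    for z in((-14,) if x>-155 else (-17.5,-14,0,22)): print(x,z,proj(c,e+r.apply([x,0,z])).round(1))
print(h[138:164,338:352,1])
for u in (298,310,325,335):
    print(u,h[135:165,u,1])
```

```text
-30 -14 [287.7 154.2]
-60 -14 [301.6 151.4]
-90 -14 [315.2 148.6]
-120 -14 [328.6 146. ]
-155 -17.5 [343.9 141.3]
-155 -14 [343.9 142.9]
-155 0 [343.7 149.1]
-155 22 [343.4 158.5]
[[132 140 135 134 138 135 135 133 132 133 130 123 119 123]
 [135 130 127 132 135 132 129 131 131 133 130 128 128 126]
 [130 129 125 120 115 115 107 117 129 128 133 133 129 125]
 [109 101  90  78  66  60  58  76 112 128 132 132 131 130]
 [ 52  46  38  27  13  11  11  36  88 127 132 132 133 129]
 [  8   4   6   6   6   5   5  29  88 126 131 130 132 130]
 [ 10  10  13  19  24   7   5  34  98 127 134 132 131 129]
 [ 54  74  90  98  95  37   7  44 104 131 136 131 132 132]
 [117 124 127 129 117  64  12  51 106 131 135 135 133 133]
 [131 128 131 129 119  62  10  47 114 129 132 134 135 128]
 [131 130 131 129 118  62  12  46 106 129 134 132 134 132]
 [129 129 132 133 114  57  14  50 108 127 133 131 131 129]
 [132 133 133 128 111  48  10  47 111 132 133 132 133 130]
 [133 131 133 130 108  43  11  58 116 129 135 132 131 133]
 [131 134 131 130 109  42  14  65 113 129 135 129 133 133]
 [130 131 129 129 110  43  14  67 1
[... 422 characters left out ...]
9 134 130 132]
 [132 133 131 136 136 133 133 133 130 129 131 127 131 131]
 [134 132 130 132 134 130 131 133 130 131 127 128 127 123]
 [131 130 132 131 123 124 122 117 116 106 101  87  74  66]]
298 [171 140 137 133 138 130 135 133 134 133 132 131 130 126  96  42   6   5
  78 129 126 133 131 129 135 131 135 134 130 132]
310 [255 255 255 255 255 255 255 175 138 133 127 120  72  20   5  27 102 128
 134 132 133 131 133 134 131 131 131 133 131 134]
325 [ 48 128  78  26 137 129 130 131 126  86  33   6  15 100 132 132 132 130
 133 132 131 134 131 135 131 133 136 133 131 133]
335 [ 93 135 144 123 135 133 126  90  33   4  14  90 131 133 133 133 129 134
 129 135 135 137 129 132 130 134 132 134 132 124]
```

The tip in s3 (row 158, column 344) matches the prediction (158.5, 343.4), so the hook is untilted and the tip lies 22 mm below the TCP. Now it goes in.

Scaled: -100 mm / 750 = -0.1333, -1.5 mm / 750 = -0.002.

Request:
carry_out:
  commands: "0 -0.0013 0.004 0 0 0 10;-0.02 -0.002 0.004 0 0 0 10;-0.0467 -0.002 0.004 0 0 0 10;-0.0733 -0.002 0.004 0 0 0 10;-0.1 -0.002 0.004 0 0 0 10;-0.12 -0.002 0.004 0 0 0 10;-0.1333 -0.002 0.004 0 0 0 10;-0.1333 -0.002 0.004 0 0 0 10"

```text
t: 8.55
ee_pos: [529.4, -7.3, 41.7]
tool_rot: [-3.141, 0.0, 1.341]
force: [-0.5, -0.5, -2.3]
grip_width: 18.3
grip_force: 89.2
```

Request:
carry_out:
  commands: "0 0 0 0 0 0 10;0 0 0 0 0 0 10"

```text
t: 8.75
ee_pos: [530.0, -5.5, 41.8]
tool_rot: [3.141, -0.0, 1.343]
force: [0.8, -0.4, -2.1]
grip_width: 18.2
grip_force: 89.2
```

```bash
cat > st.py <<'E'
from h import *
s=ctrl.read_state();r=R.from_euler('xyz',s['tool_rot']);X=np.array([-.2339,-.9723,0]);Y=np.array([.9723,-.2339,0]);o=np.array([506.5,-88.6,0])
tip=s['ee_pos']+r.apply([-155,0,22])
print('t',s['t'],'ee',np.round(s['ee_pos'],1),'tip winder',np.round([X@(tip-o),Y@(tip-o),tip[2]],1),'F',np.round([X@s['force'],Y@s['force'],s['force'][2]],2),'M',np.round(s['moment'],2))
E
python3 st.py
python3 - <<'E'
from h import *
t=cap('top','pics/t6.png');c=cap('side','pics/s6.png')
s=ctrl.read_state();r=R.from_euler('xyz',s['tool_rot']);p=s['ee_pos']+r.apply([-155,0,-14])
print(proj(t,p),proj(c,p), proj(t,p-[0,0,36]),proj(c,p-[0,0,36]))
u,v=450,230;a=cv2.resize(t['image'][v-35:v+40,u-30:u+40],None,fx=5.7,fy=5.7)
u,v=345,350;b=cv2.resize(c['image'][v-50:v+55,u-35:u+35],None,fx=5.7,fy=5.7)
o=np.zeros((600,800,3),np.uint8);o[:a.shape[0],:a.shape[1]]=a;o[:b.shape[0],400:400+b.shape[1]]=b[:600];cv2.imwrite('pics/v6.png',o[:,:,::-1])
E
```

```text
t 8.75 ee [530.   -5.5  41.8] tip winder [68.7  4.7 19.7] F [ 0.2   0.88 -2.1 ] M [-0.05  0.02  0.02]
[467.565669  234.3276309] [358.83708908 352.95552399] [462.33365675 236.91637141] [357.50556893 369.44094688]
```

View pics/v6.png

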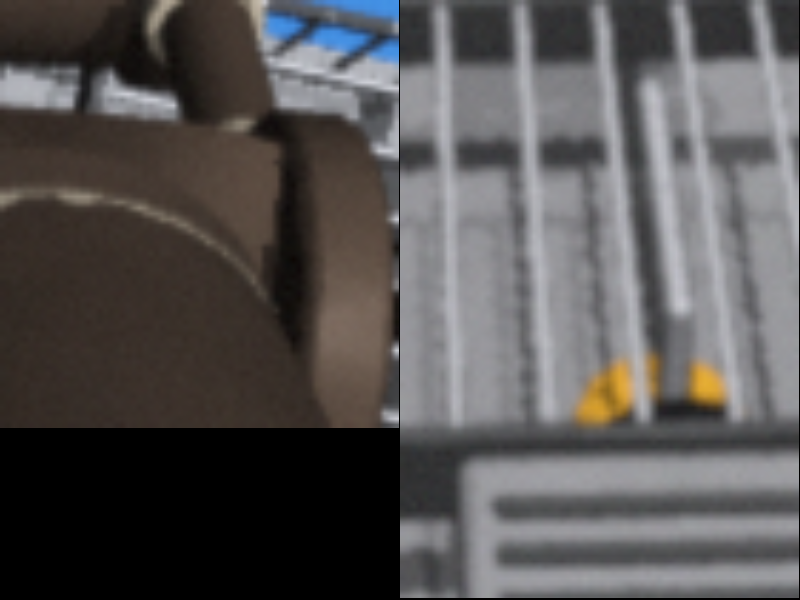

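Side crop: the prong stands at about (358.6,371) and the ring's mouth-side arc has its apex at about (355,362.5). The prong looks a few mm toward +y of the hole's centre. I'll put numbers on it.

Run:
```python
from h import *
c=load('pics/s6.npz');c0=load('pics/side.npz')
X=np.array([-.2339,-.9723,0]);Y=np.array([.9723,-.2339,0]);o=np.array([506.5,-88.6,0])
for n,x,y,z in[('apex',48.4,1.7,13),('ctr',70.4,1.7,13),('holefront',60.4,1.7,13),('left',70.4,-20.3,13),('right',70.4,23.7,13),('tip',68.7,4.7,19.7)]:
    print(n,proj(c,o+x*X+y*Y+[0,0,z]).round(1))
for n in(c,c0):
    I=n['image'].astype(int);m=(I[:,:,0]-I[:,:,2]>70)&(I[:,:,0]>110);
    for v in range(360,380):
        q=np.where(m[v,330:385])[0]+330
        if len(q):print(v,q.min(),q.max(),len(q),end=' | ')
    print()
```

```text
apex [353.9 360.8]
ctr [355.3 373.5]
holefront [354.6 367.7]
left [339.8 373.8]
right [370.8 373.2]
tip [357.5 369.5]
363 353 354 2 | 364 347 363 8 | 365 346 365 10 | 366 344 365 13 | 367 343 366 15 | 368 343 366 15 | 369 342 366 15 | 370 342 366 14 | 371 341 349 9 | 372 341 349 9 | 373 341 346 6 | 
362 354 357 4 | 363 353 359 7 | 364 347 363 14 | 365 346 365 17 | 366 344 365 19 | 367 343 366 22 | 368 343 366 21 | 369 342 366 20 | 370 342 366 13 | 371 341 349 9 | 372 341 348 8 | 373 341 346 6 |
```

The side camera shifts ring and tip alike, by about +1 px each. So relative to the hole the tip is +3 mm in y and about −1.5 mm in x. I correct that and lower it.

Scaled: 8 mm / 750 = 0.0107, 6 mm / 750 = 0.008.

Request:
carry_out:
  commands: "-0.0013 -0.0027 0 0 0 0 10;-0.0013 -0.004 0 0 0 0 10;-0.0013 -0.004 0.0027 0 0 0 10;-0.0013 -0.004 0.0053 0 0 0 10;-0.0013 -0.004 0.008 0 0 0 10;-0.0013 -0.004 0.0107 0 0 0 10;-0.0013 -0.004 0.0107 0 0 0 10;-0.0013 -0.004 0.0107 0 0 0 10"

```text
t: 9.65
ee_pos: [526.5, -6.3, 33.6]
tool_rot: [-3.141, 0.0, 1.342]
force: [-0.3, -1.4, -2.0]
grip_width: 18.4
grip_force: 89.2
```

```bash
python3 st.py
```

```text
t 9.65 ee [526.5  -6.3  33.6] tip winder [70.3  1.4 11.6] F [ 1.39  0.05 -2.01] M [-0.02 -0.06 -0.  ]
```

Scaled: 3 mm / 750 = 0.004, 2 mm / 750 = 0.0027.

Request:
carry_out:
  commands: "0 0 0.0013 0 0 0 10;0 0 0.0027 0 0 0 10;0 0 0.004 0 0 0 10;0 0 0.004 0 0 0 10;0 0 0.004 0 0 0 10"

```text
t: 10.15
ee_pos: [526.6, -6.3, 30.7]
tool_rot: [-3.141, 0.0, 1.343]
force: [0.8, -0.3, -1.8]
grip_width: 18.4
grip_force: 89.2
```

```bash
python3 st.py
```

```text
t 10.15 ee [526.6  -6.3  30.7] tip winder [70.3  1.5  8.7] F [ 0.09  0.79 -1.78] M [-0.05  0.03 -0.  ]
```

Scaled: 30 mm / 750 = 0.04, 27 mm / 750 = 0.036.

Request:
carry_out:
  commands: "0.004 0 0 0 0 0 10;0.0093 0 0 0 0 0 10;0.016 0 0 0 0 0 10;0.0227 0 0 0 0 0 10;0.0293 0 0 0 0 0 10;0.036 0 0 0 0 0 10;0.04 0 0 0 0 0 10;0.04 0 0 0 0 0 10"

```text
t: 10.95
ee_pos: [533.6, 23.5, 30.8]
tool_rot: [3.141, -0.0, 1.343]
force: [-0.4, -0.2, -1.8]
grip_width: 18.3
grip_force: 89.2
```

```bash
python3 st.py
cat > rg.py <<'E'
from h import *
X=np.array([-.2339,-.9723,0]);Y=np.array([.9723,-.2339,0]);o=np.array([506.5,-88.6,0])
for n in('side','wrist','top'):
    c=cap(n);I=c['image'].astype(int);m=((I[:,:,0]-I[:,:,2]>70)&(I[:,:,0]>110)).astype(np.uint8)
    # keep only the plate area
    W=np.zeros_like(m);q=np.array([proj(c,o+x*X+y*Y+[0,0,13]) for x,y in((-120,-62),(-120,62),(110,62),(110,-62))]).astype(np.int32)
    cv2.fillConvexPoly(W,q,1);p=cv2.findNonZero(m*W)
    if p is None or len(p)<20: print(n,'none');continue
    e,r=cv2.minEnclosingCircle(p);P=onz(c,*e,12)-o;print(n,len(p),np.round(e,1),'r',round(r,1),'winder xy',round(X@P,1),round(Y@P,1),'mm r',np.linalg.norm(onz(c,e[0]+r,e[1],12)-o-P).round(1))
E
python3 rg.py
```

```text
t 10.95 ee [533.6  23.5  30.8] tip winder [39.7  1.4  8.7] F [ 0.25 -0.33 -1.81] M [-0.08 -0.04 -0.04]
side 333 [353.3 361.4] r 14.3 winder xy 48.7 0.9 mm r 20.9
wrist 2288 [314.9 378.4] r 34.4 winder xy -66.9 -0.4 mm r 18.2
top none
```

The ring follows (x≈48 against the expected 46). On to well short of the bar.

Scaled: 40 mm / 750 = 0.0533, 38 mm / 750 = 0.0507.

Request:
carry_out:
  commands: "0.0053 0 0 0 0 0 10;0.012 0 0 0 0 0 10;0.02 0 0 0 0 0 10;0.028 0 0 0 0 0 10;0.036 0 0 0 0 0 10;0.044 0 0 0 0 0 10;0.0507 0 0 0 0 0 10;0.0533 0 0 0 0 0 10"

```text
t: 11.9
ee_pos: [542.6, 62.5, 30.7]
tool_rot: [3.141, -0.0, 1.343]
force: [-0.3, -0.7, -1.8]
grip_width: 18.7
grip_force: 89.2
```

Request:
carry_out:
  commands: "0.0053 0 0 0 0 0 10;0.012 0 0 0 0 0 10;0.0187 0 0 0 0 0 10;0.024 0 0 0 0 0 10;0.0293 0 0 0 0 0 10;0.0333 0 0 0 0 0 10;0.036 0 0 0 0 0 10;0.036 0 0 0 0 0 10"

```text
t: 12.7
ee_pos: [548.6, 88.5, 30.7]
tool_rot: [3.141, -0.0, 1.343]
force: [-0.4, -0.1, -2.2]
grip_width: 18.4
grip_force: 89.2
```

```bash
python3 st.py;python3 rg.py
```

```text
t 12.7 ee [548.6  88.5  30.7] tip winder [-27.    0.8   8.7] F [ 0.22 -0.38 -2.18] M [-0.03 -0.06 -0.03]
side 290 [349. 327.] r 13.0 winder xy -17.4 0.1 mm r 20.5
wrist 292 [315. 404.] r 20.1 winder xy -116.9 -0.8 mm r 10.9
top 246 [415.5 229.2] r 11.1 winder xy -19.2 0.8 mm r 21.2
```

Scaled: 15 mm / 750 = 0.02, 14 mm / 750 = 0.0187.

Request:
carry_out:
  commands: "0.004 0 0 0 0 0 10;0.008 0 0 0 0 0 10;0.012 0 0 0 0 0 10;0.0147 0 0 0 0 0 10;0.0173 0 0 0 0 0 10;0.0187 0 0 0 0 0 10;0.02 0 0 0 0 0 10;0.02 0 0 0 0 0 10"

```text
t: 13.65
ee_pos: [552.0, 102.9, 30.7]
tool_rot: [3.142, -0.0, 1.343]
force: [0.2, 0.1, -1.8]
grip_width: 18.1
grip_force: 89.2
```

```bash
python3 st.py
```

```text
t 13.65 ee [552.  102.9  30.7] tip winder [-41.9   0.6   8.7] F [-0.19  0.16 -1.76] M [ 0.05 -0.01 -0.03]
```

Scaled: 2 mm / 750 = 0.0027, 1.4 mm / 750 = 0.0019.

Request:
carry_out:
  commands: "0.0009 0 0 0 0 0 10;0.0019 0 0 0 0 0 10;0.0027 0 0 0 0 0 10;0.0027 0 0 0 0 0 10"

```text
t: 14.05
ee_pos: [552.4, 104.8, 30.7]
tool_rot: [-3.142, -0.0, 1.343]
force: [0.2, -0.3, -2.2]
grip_width: 18.2
grip_force: 89.2
```

```bash
python3 st.py
```

```text
t 14.05 ee [552.4 104.8  30.7] tip winder [-43.8   0.6   8.7] F [ 0.21  0.31 -2.21] M [-0.03  0.03  0.04]
```

Scaled: 1.5 mm / 750 = 0.002, 1 mm / 750 = 0.0013.

Request:
carry_out:
  commands: "0.0007 0 0 0 0 0 10;0.0013 0 0 0 0 0 10;0.002 0 0 0 0 0 10;0.002 0 0 0 0 0 10"

```text
t: 14.45
ee_pos: [552.7, 106.3, 30.7]
tool_rot: [-3.142, -0.0, 1.343]
force: [-0.6, -0.1, -2.6]
grip_width: 18.3
grip_force: 89.2
```

```bash
python3 st.py
```

```text
t 14.45 ee [552.7 106.3  30.7] tip winder [-45.3   0.6   8.7] F [ 0.26 -0.51 -2.6 ] M [-0.02 -0.05 -0.01]
```

Scaled: 1 mm / 750 = 0.0013, 0.5 mm / 750 = 0.0007.

Request:
carry_out:
  commands: "0.0007 0 0 0 0 0 10;0.0013 0 0 0 0 0 10;0.0013 0 0 0 0 0 10"

```text
t: 14.75
ee_pos: [553.0, 107.3, 30.7]
tool_rot: [3.142, -0.0, 1.343]
force: [0.1, 0.5, -3.2]
grip_width: 18.4
grip_force: 89.2
```

Scaled: 1 mm / 750 = 0.0013, 0.5 mm / 750 = 0.0007.

Request:
carry_out:
  commands: "0.0007 0 0 0 0 0 10;0.0013 0 0 0 0 0 10;0.0013 0 0 0 0 0 10"

```text
t: 15.05
ee_pos: [553.2, 108.2, 30.7]
tool_rot: [3.142, -0.0, 1.343]
force: [0.3, 0.2, -2.0]
grip_width: 18.4
grip_force: 89.2
```

```bash
python3 st.py; python3 rg.py
```

```text
t 15.05 ee [553.2 108.2  30.7] tip winder [-47.3   0.6   8.7] F [-0.25  0.27 -2.03] M [-0.05 -0.07 -0.01]
side 234 [347.4 317.5] r 12.5 winder xy -37.6 -0.9 mm r 20.1
wrist none
top 244 [404.8 227.3] r 11.0 winder xy -39.7 0.1 mm r 20.9
```

Request:
carry_out:
  commands: "0.0007 0 0 0 0 0 10;0.0013 0 0 0 0 0 10;0.0013 0 0 0 0 0 10"

```text
t: 15.5
ee_pos: [553.4, 109.1, 30.7]
tool_rot: [-3.142, 0.0, 1.343]
force: [0.2, -0.2, -1.8]
grip_width: 18.2
grip_force: 89.2
```

Scaled: 1 mm / 750 = 0.0013, 0.5 mm / 750 = 0.0007.

Request:
carry_out:
  commands: "0.0007 0 0 0 0 0 10;0.0013 0 0 0 0 0 10;0.0013 0 0 0 0 0 10"

```text
t: 15.8
ee_pos: [553.2, 109.5, 30.5]
tool_rot: [-3.141, 0.001, 1.343]
force: [-0.9, -4.1, -2.6]
grip_width: 18.6
grip_force: 89.2
```

```bash
python3 st.py
```

```text
t 15.8 ee [553.2 109.5  30.5] tip winder [-48.5   0.4   8.7] F [ 4.21  0.12 -2.57] M [-0.63  0.09  0.06]
```

Contact: the force along the pull rose to 4.2 N. Half a millimetre more.

Scaled: 0.5 mm / 750 = 0.0007, 0.3 mm / 750 = 0.0004.

Request:
carry_out:
  commands: "0.0004 0 0 0 0 0 10;0.0007 0 0 0 0 0 10;0.0007 0 0 0 0 0 10"

```text
t: 16.1
ee_pos: [553.2, 109.8, 30.5]
tool_rot: [-3.141, 0.002, 1.343]
force: [-0.7, -5.7, -1.6]
grip_width: 18.6
grip_force: 89.2
```

```bash
python3 st.py
```

```text
t 16.1 ee [553.2 109.8  30.5] tip winder [-48.8   0.3   8.7] F [ 5.74  0.65 -1.59] M [-0.92  0.17  0.06]
```

Scaled: 0.6 mm / 750 = 0.0008, 0.3 mm / 750 = 0.0004.

Request:
carry_out:
  commands: "0.0004 0 0 0 0 0 10;0.0008 0 0 0 0 0 10;0.0008 0 0 0 0 0 10"

```text
t: 16.4
ee_pos: [553.1, 110.0, 30.4]
tool_rot: [-3.14, 0.002, 1.343]
force: [-1.8, -6.7, -3.2]
grip_width: 18.1
grip_force: 89.2
```

```bash
python3 st.py
```

```text
t 16.4 ee [553.1 110.   30.4] tip winder [-49.    0.2   8.7] F [ 6.9  -0.16 -3.23] M [-1.16  0.17  0.02]
```

Scaled: 0.3 mm / 750 = 0.0004.

Request:
carry_out:
  commands: "0.0004 0 0 0 0 0 10;0.0004 0 0 0 0 0 10;0.0004 0 0 0 0 0 10;0.0004 0 0 0 0 0 10;0.0004 0 0 0 0 0 10"

```text
t: 16.9
ee_pos: [553.1, 110.1, 30.4]
tool_rot: [-3.14, 0.003, 1.344]
force: [-1.1, -6.9, -2.0]
grip_width: 18.4
grip_force: 89.2
```

Request:
carry_out:
  commands: "0 0 0 0 0 0 10;0 0 0 0 0 0 10;0 0 0 0 0 0 10;0 0 0 0 0 0 10;0 0 0 0 0 0 10"

```text
t: 17.4
ee_pos: [553.1, 110.1, 30.3]
tool_rot: [-3.14, 0.003, 1.344]
force: [-0.7, -7.8, -2.1]
grip_width: 18.5
grip_force: 89.2
```

```bash
python3 st.py
```

```text
t 17.4 ee [553.1 110.1  30.3] tip winder [-49.    0.2   8.8] F [ 7.71  1.11 -2.15] M [-1.26  0.24  0.07]
```

Scaled: -7 mm / 750 = -0.0093, -1.5 mm / 750 = -0.002.

Request:
carry_out:
  commands: "0 0 0 0 0 0 10;0 0 0 0 0 0 10;0 0 0 0 0 0 10;0 0 0 0 0 0 10;-0.002 0 0 0 0 0 10;-0.0053 0 0 0 0 0 10;-0.0093 0 0 0 0 0 10;-0.0093 0 0 0 0 0 10"

```text
t: 18.2
ee_pos: [552.7, 104.9, 31.0]
tool_rot: [3.141, -0.001, 1.342]
force: [-0.2, -0.2, -3.0]
grip_width: 18.3
grip_force: 89.2
```

```bash
python3 st.py; python3 rg.py
```

```text
t 18.2 ee [552.7 104.9  31. ] tip winder [-44.    0.8   8.8] F [ 0.21 -0.12 -3.  ] M [0.01 0.02 0.04]
side 234 [347.2 317.5] r 12.7 winder xy -37.5 -1.2 mm r 20.4
wrist none
top 245 [404.5 227.5] r 11.1 winder xy -40.2 -0.5 mm r 21.1
```

Force released, ring still at the bar. Lift out.

Request:
carry_out:
  commands: "0 0 -0.004 0 0 0 10;0 0 -0.0107 0 0 0 10;0 0 -0.02 0 0 0 10;0 0 -0.04 0 0 0 10;0 0 -0.08 0 0 0 10;0 0 -0.12 0 0 0 10;0 0 -0.1387 0 0 0 10;0 0 -0.1387 0 0 0 10"

```text
t: 19.15
ee_pos: [555.0, 105.0, 138.4]
tool_rot: [3.135, -0.002, 1.343]
force: [0.6, 0.0, -1.4]
grip_width: 18.1
grip_force: 89.2
```

```bash
python3 rg.py; python3 go.py 463 274.2 132 -2.990
```

```text
side 241 [347.  317.5] r 12.8 winder xy -37.6 -1.5 mm r 20.6
wrist 1992 [314.2 383.5] r 33.3 winder xy -58.6 -0.3 mm r 29.3
top 148 [405.5 227.5] r 10.8 winder xy -38.4 -0.1 mm r 20.6
t 19.3 pos [551.2 104.5 133.6] rot [-3.139e+00  1.000e-03  1.343e+00] q [0.11 0.3  1.86 0.   0.98 0.34] F [ 0.12 -0.38 -2.61] w 18.3
shift [ 145.4 -124.3    1.7] turn [-1.3000e-01 -1.0000e-01 -1.1176e+02]
```

Scaled: 147.5 mm / 750 = 0.1967, -121.7 mm / 750 = -0.1623, -111.8 degrees / 180 = -0.6211.

Request:
carry_out:
  commands: "0.1967 -0.1623 0 0 0 -0.6211 10;0.1967 -0.1623 0 0 0 -0.6211 10;0.1967 -0.1623 0 0 0 -0.6211 10;0.1967 -0.1623 0 0 0 -0.6211 10;0.1967 -0.1623 0 0 0 -0.6211 10;0.1967 -0.1623 0 0 0 -0.6211 10;0.1967 -0.1623 0 0 0 -0.6211 10;0.1967 -0.1623 0 0 0 -0.6211 10"

```text
t: 20.1
ee_pos: [465.4, 275.4, 132.4]
tool_rot: [-3.138, -0.002, 2.549]
force: [1.1, -0.4, -1.7]
grip_width: 18.5
grip_force: 89.2
```

```bash
python3 go.py 466 275.7 132 -2.990
```

```text
t 20.1 pos [465.4 275.4 132.4] rot [-3.138e+00 -2.000e-03  2.549e+00] q [ 0.45  0.27  1.91 -0.    0.97 -0.52] F [ 1.1  -0.37 -1.72] w 18.5
shift [-0.3  0.6  0.4] turn [ -0.17  -0.21 -42.62]
```

Scaled: 85 mm / 750 = 0.1133, 60 mm / 750 = 0.08, -42.6 degrees / 180 = -0.2367.

Request:
carry_out:
  commands: "0 0 0 0 0 -0.2367 10;0 0 0 0 0 -0.2367 10;0 0 0 0 0 -0.2367 10;0 0 0 0 0 -0.2367 10;0 0 0.0267 0 0 -0.2367 10;0 0 0.08 0 0 -0.2367 10;0 0 0.1133 0 0 -0.2367 10;0 0 0.1133 0 0 -0.2367 10"

```text
t: 20.9
ee_pos: [461.6, 273.1, 43.8]
tool_rot: [-3.137, -0.013, -2.997]
force: [-1.9, -0.6, -2.5]
grip_width: 18.4
grip_force: 89.1
```

Request:
carry_out:
  commands: "0 0 0 0 0 0 10;0 0 0 0 0 0 10"

```text
t: 21.1
ee_pos: [468.2, 276.4, 50.6]
tool_rot: [3.141, 0.002, -2.997]
force: [0.1, 0.6, -1.4]
grip_width: 18.4
grip_force: 89.1
```

```bash
python3 go.py 466 275.7 26 -2.990
```

```text
t 21.1 pos [468.2 276.4  50.6] rot [ 3.141e+00  2.000e-03 -2.997e+00] q [ 0.45  0.4   1.94  0.    0.8  -1.26] F [ 0.15  0.58 -1.42] w 18.4
shift [ 2.3 -0.3 24.6] turn [ 0.03  0.11 -0.41]
```

Scaled: 22 mm / 750 = 0.0293, 20 mm / 750 = 0.0267, -0.4 degrees / 180 = -0.0022.

Request:
carry_out:
  commands: "0.0027 -0.0004 0.008 0 0 -0.0022 10;0.0027 -0.0004 0.016 0 0 -0.0022 10;0.0027 -0.0004 0.0227 0 0 -0.0022 10;0.0027 -0.0004 0.0267 0 0 -0.0022 10;0.0027 -0.0004 0.0293 0 0 -0.0022 10;0.0027 -0.0004 0.0293 0 0 -0.0022 10;0.0027 -0.0004 0.0293 0 0 -0.0022 10"

```text
t: 21.8
ee_pos: [465.4, 275.3, 27.7]
tool_rot: [3.142, 0.0, -2.99]
force: [0.1, 0.5, -3.1]
grip_width: 18.5
grip_force: 89.2
```

```bash
python3 go.py 466 275.7 26 -2.990
```

```text
t 21.8 pos [465.4 275.3  27.7] rot [ 3.142  0.    -2.99 ] q [ 0.45  0.43  1.95  0.    0.76 -1.27] F [ 0.13  0.54 -3.11] w 18.5
shift [-0.7  0.3  1.7] turn [ 0.    0.01 -0.01]
```

Scaled: 2 mm / 750 = 0.0027, 1.4 mm / 750 = 0.0019.

Request:
carry_out:
  commands: "-0.0007 0 0.0009 0 0 0 10;-0.0007 0 0.0019 0 0 0 10;-0.0007 0 0.0027 0 0 0 10;-0.0007 0 0.0027 0 0 0 10"

```text
t: 22.2
ee_pos: [465.9, 275.4, 25.9]
tool_rot: [3.142, 0.0, -2.99]
force: [-0.3, -0.8, -0.6]
grip_width: 18.1
grip_force: 89.5
```

```bash
python3 go.py 466 275.7 26 -2.990
```

```text
t 22.2 pos [465.9 275.4  25.9] rot [ 3.142  0.    -2.99 ] q [ 0.45  0.44  1.95 -0.    0.76 -1.27] F [-0.33 -0.81 -0.63] w 18.1
shift [-0.1  0.3 -0.1] turn [ 0.    0.02 -0.01]
```

It is on the block, with the weight coming off. Release and rise.

Scaled: -125 mm / 750 = -0.1667, -80 mm / 750 = -0.1067.

Request:
carry_out:
  commands: "0 0 0 0 0 0 24;0 0 0 0 0 0 35;0 0 0 0 0 0 45;0 0 0 0 0 0 50;0 0 -0.0133 0 0 0 55;0 0 -0.0533 0 0 0 55;0 0 -0.1067 0 0 0 55;0 0 -0.1667 0 0 0 55"

```text
t: 23.0
ee_pos: [464.7, 274.8, 151.5]
tool_rot: [-3.141, -0.002, -2.99]
force: [0.8, 0.2, 0.3]
grip_width: 55.3
grip_force: 0.0
```

Scaled: 80 mm / 750 = 0.1067, -60 mm / 750 = -0.08.

Request:
carry_out:
  commands: "0.1067 0 -0.08 0 0 0 55;0.1067 0 -0.08 0 0 0 55;0.1067 0 -0.08 0 0 0 55;0.1067 0 -0.08 0 0 0 55"

```text
t: 23.4
ee_pos: [387.1, 263.7, 212.5]
tool_rot: [3.14, 0.004, -2.989]
force: [0.4, 0.2, 0.3]
grip_width: 55.2
grip_force: 0.0
```

```bash
python3 go.py 466 275.7 26 -2.990; python3 rg.py
python3 - <<'E'
from h import *
t=cap('top','pics/t9.png');s=cap('side','pics/s9.png');w=cap('wrist','pics/w9.png')
c0=load('pics/top.npz')['image'];s0=load('pics/side.npz')['image']
o=np.zeros((600,800,3),np.uint8)
o[:300,:400]=cv2.resize(t['image'],(400,300));o[:300,400:]=cv2.resize(s['image'],(400,300))
o[300:,:400]=cv2.resize(s0[150:300,200:400],(400,300));o[300:,400:]=cv2.resize(s['image'][150:300,200:400],(400,300))
cv2.imwrite('pics/v9.png',o[:,:,::-1])
E
```

```text
t 23.4 pos [387.1 263.7 212.5] rot [ 3.14   0.004 -2.989] q [ 0.51  0.02  2.01 -0.    1.11 -1.22] F [0.39 0.16 0.26] w 55.2
shift [-79.   -0.4 186.8] turn [0.08 0.24 0.04]
side 225 [347.1 317.1] r 12.5 winder xy -38.4 -1.2 mm r 20.1
wrist 382 [  2.  283.5] r 17.6 winder xy -48.7 -3.3 mm r 17.9
top 261 [404.5 227.4] r 10.9 winder xy -40.3 -0.3 mm r 20.8
```

View pics/v9.png

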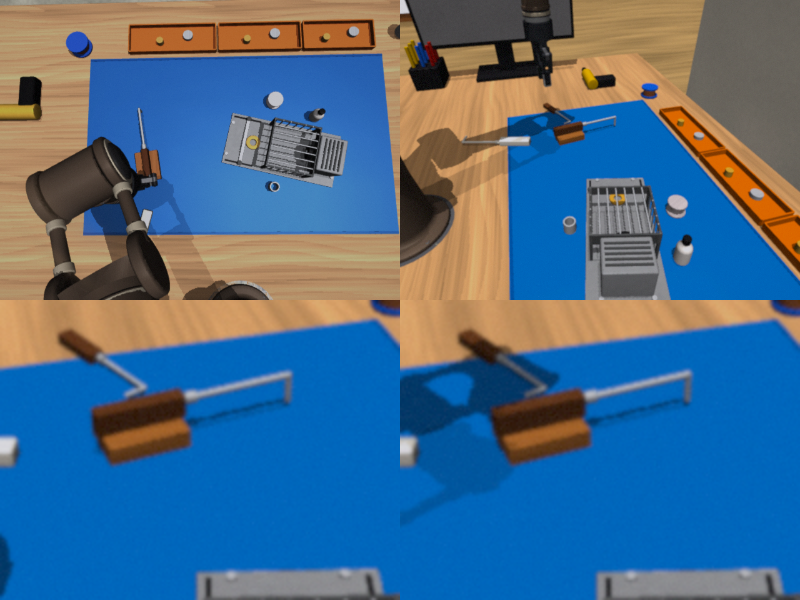

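The hook lies on its block exactly as before (prong tip at (290,403) of the left lower panel and at the same place in the right one). The ring lies at the bar in front of the guard, and the other things are unmoved. Handing in.

```bash
python3 -c "
from plant import ctrl
print(ctrl.finish_job())"
```

```text
the job is handed in; nothing more can be done
None
```

The job is handed in after about 24 s of robot time: the ring was drawn out to the stop bar and held there at about 7–8 N for roughly 1.5 s. It now lies in front of the guard, and the rod is back on its block as it lay.

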